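# Code a food carton with the key console

## Robot

A 7-joint arm with a two-finger parallel gripper is mounted at the origin on the work surface. World frame = base frame: x ahead of the robot, y to its left, z up, the work surface at z = 0. Lengths are in m, angles in rad, forces in N, time in s.
With the tool pointing down it reaches from about 0.425 to 0.875 m from the base axis. Payload 4.7 kg.
Tool frame: the origin (TCP) lies midway between the tips of the shut fingers; the grasp point (between the pads) lies 19 mm behind it; z points along the fingers, y is the line along which they close (so a half turn about z gives the same grasp; the last joint's range is limited). The gripper opens to 87 mm and grips with 3 to 60 N. Pads are 19 mm wide; open, the fingers measure 117 mm over their backs; the gripper's body (75 mm by 190 mm) begins 51 mm behind the grasp point.
Start: joints at [-1.147, 0.321, -0.07, 1.45, 0.023, 1.371, -0.057], TCP at [0.259, 0.596, 0.223] pointing down, gripper open.
Joint ranges: [-2.86, 2.86], [-0.3, 2.09], [-1.38, 1.24], [0.06, 2.45], [-1.56, 4.7], [0.09, 2.05], [-2.69, 2.69]. Speed limits (rad/s): [2.57, 2.57, 3.14, 3.14, 3.14, 3.14, 3.14].

## Interface

Orientations are given as a rotation vector (axis times angle).
In Python, from bench import ctrl gives the robot as it stands. The module is installed in compiled form; this text tells all that it offers.
- The arm moves only by the shell command python3 -m handwheel 'ROWS' [FORCE]. ROWS is JSON, a list of rows, each a list of 7 numbers: the finger opening in m, from 0 to 0.087, then the shift along the tool's x, y, z in m, then the turn, a rotation vector about the tool's x, y, z in degrees. A call has 1 to 12 rows; each row shifts and turns the commanded pose from where the row before left it, along the tool's axes as they then stand; what a row does not reach is not made up. A row lasts 1/8 s, in which the tool goes at most 62.5 mm and 10.7 degrees, less where a joint would pass 70% of its speed; a pose out of reach is approached as far as the arm can. A call is refused whole if a number of a shift passes 0.0625 or a number of a turn 10.7, either way. A call with a gripper value outside its range is refused whole. The fingers move at their own pace and stop on an object; FORCE is the grip in N (left out, the last holds). Time passes only in rows, so rows that do not move let the fingers close. It gives the time, the measured TCP pose, the force, the opening and the grip force at its end, in the units of the state.
- ctrl.get_state(): the state, without advancing time (a new reading comes with each control period).
- ctrl.get_image(name): name is "side" or "top"; returns (picture, depth): 384x512x3 uint8, blue, green, red; 384x512 float32, m along the optical axis (not along the pixel's ray), 0 where there is no reading.
- ctrl.camera_info(name): a dict with "intrinsics" (3x3 intrinsics, pixels), "D" ([k1, k2, p1, p2, k3] as OpenCV has them; the pictures are not rectified), "R" (3x3) and "t" (3): a world point X has camera coordinates R X + t. Camera axes: x right, y down, z forward; pixel columns grow to the right and rows downward; lengths in m; the calibration is good to about 2 mm. A picture is of the moment at which its call begins. camera_info takes no time and is no camera call.
- ctrl.close_job(): hands the job in; it is judged then, once.
The state is a dict: "time": time; "joint_positions": joint angles; "qd": joint speeds; "joint_torque": joint torques, N m; "position": TCP position; "tool_rot": TCP orientation; "ft_force": force on the tool from outside, world axes, zero at the start; "torque": the same for the moment, N m; "grip_width": opening from 0.0 (shut) to 1.0 (fully open); "grip_force": force on a finger pad.
Only numpy, scipy, OpenCV 4.12 (cv2) and the standard library are available. Lean on these libraries where they do the work, as an engineer would, in place of code of your own. Each camera call takes 0.05 s, during which the arm holds its last target. There are 200 camera calls.

## Task

Start the carton coder by pressing its round key, then slide the tray until the ring mark on the carton lies centred under the pointer and press the square key, then slide the tray until the cross mark lies centred under the pointer, press the long bar key and leave the tray there. Press one key at a time, fully down but gently, hold it for about half a second and let it spring back before going on; never press the triangular key, nor the square or bar key while its mark is not under the pointer. Leave the goods, tape and marker standing around where they are.

Things in the scene. Friction and masses are not known exactly. Their poses are not given: they have to be found in the camera images.
- console: low grey key console, 160 (x) x 240 (y) x 50 mm tall, fixed to the table; origin at the centre of its underside, x points away from its front edge. Four white keys stand in one row along its y, 52 mm apart, 25 mm in front of its centre; which key stands where differs each time.
- unit_round: key unit: round cap, 26 mm diameter, in a black collar. Origin at the key's centre on the panel surface (50 mm above the table), z up. Each collar is screwed in to a different, unmeasured height: the top of the cap stands between 14 and 22 mm above this origin, to be found by touch.
- unit_square: key unit: square cap, 25 x 25 mm, in a black collar. Origin at the key's centre on the panel surface (50 mm above the table), z up. Each collar is screwed in to a different, unmeasured height: the top of the cap stands between 14 and 22 mm above this origin, to be found by touch.
- unit_bar: key unit: long narrow bar cap, 42 mm along the unit's x by 15 mm along y, in a black collar. Origin at the key's centre on the panel surface (50 mm above the table), z up. Each collar is screwed in to a different, unmeasured height: the top of the cap stands between 14 and 22 mm above this origin, to be found by touch.
- unit_tri: key unit: triangular cap, about 31 mm sides; a spare key that is not part of the job, in a black collar. Origin at the key's centre on the panel surface (50 mm above the table), z up. Each collar is screwed in to a different, unmeasured height: the top of the cap stands between 14 and 22 mm above this origin, to be found by touch.
- key_round (a joint): how far the round key is pressed into its collar: 0 released, 0.008 m fully down. The key is pressed straight down, starts to move at about 2 N, takes about 6 N to go fully down and springs back; more than 25 N spoils it
- key_square (a joint): how far the square key is pressed into its collar: 0 released, 0.008 m fully down. The key is pressed straight down, starts to move at about 2 N, takes about 6 N to go fully down and springs back; more than 25 N spoils it
- key_bar (a joint): how far the bar key is pressed into its collar: 0 released, 0.008 m fully down. The key is pressed straight down, starts to move at about 2 N, takes about 6 N to go fully down and springs back; more than 25 N spoils it
- key_tri (a joint): how far the triangular key is pressed into its collar: 0 released, 0.008 m fully down. The key is pressed straight down, starts to move at about 2 N, takes about 6 N to go fully down and springs back; more than 25 N spoils it
- coder: carton coder: grey base plate 270 x 280 mm, fixed to the table, carrying a tray on two crossed slides (along its x and its y, each 46 mm either way, friction about 2.5 N each, stays where it is left). Origin on the table under the pointer tip. A post stands at x 15, y -132 mm, 190 mm tall, and a thin rod runs from it at height 155 mm to the nozzle above the origin.
- pointer_tip (a point): the point of the fixed nozzle, 114 mm above the table and 19 mm above the carton's top
- ring_mark (a point): centre of the printed ring (24 mm diameter) on the top of the small carton (100 x 120 x 45 mm, top 95 mm above the table) that is fast in the tray; the ring is 22 mm towards +x and 32 mm towards -y of the coder from the carton's centre
- cross_mark (a point): centre of the printed cross (26 mm) on the same carton, 22 mm towards -x and 32 mm towards +y from its centre
- knob_top (a point): centre of the top of the tray's upright black knob, 22 mm diameter, 94 mm above the table and standing 44 mm over the tray's tongue (50 mm above the table); 135 mm in front (-x of the coder) of the carton's centre. Moving the knob sideways moves the tray; the tray does not turn.
- water: water bottle, 64 mm diameter, 210 mm tall, bystander; origin under its centre
- jar: jar, 68 mm diameter, 100 mm tall, bystander; origin under its centre
- tin: tin, 72 mm diameter, 110 mm tall, bystander; origin under its centre
- tape: roll of packing tape lying flat, 100 mm diameter, 48 mm tall, bystander; origin under its centre
- pen: black marker lying on the console behind the keys, 120 x 14 mm, bystander; origin under its centre

How it is judged:
By the outcome, as a careful person would: the job done as asked, in the order asked, and still so for the second after the job is handed in, with the robot touching nothing.
It also fails if it takes over 72 s, if anything falls off the work surface, if the arm or the gripper's body presses on something with over 40 N, if the wrist force passes 120 N, or if a joint passes its speed limit or range.

## Working session

There is one attempt and no reset: what is moved stays moved. The work goes in short steps, Python scripts to look and compute and a shell command to move; the robot and the scene stay as the last step left them, time stands still between calls to the robot, and variables do not carry over. Pictures are saved under pics/ and viewed, at most 10 in all, crops included, and the job is handed in when it is done.

```bash
mkdir -p pics; cat > h.py <<'E'
import numpy as np,cv2
from bench import ctrl
def snap(n,f):
    im,d=ctrl.get_image(n); cv2.imwrite(f'pics/{f}.png',im); np.save(f'pics/{f}.npy',d); return im,d
def ray(n,uv):
    c=ctrl.camera_info(n);K=np.array(c['intrinsics']);R=np.array(c['R']);t=np.array(c['t'])
    p=cv2.undistortPoints(np.array([[uv]],float),K,np.array(c['D'],float))[0,0]
    return -R.T@t, R.T@np.array([p[0],p[1],1])
def onz(n,uv,z):
    o,r=ray(n,uv); return o+r*(z-o[2])/r[2]
def atd(n,uv,d):
    o,r=ray(n,uv); return o+r*d
def tri(uv1,uv2):
    o1,r1=ray('top',uv1);o2,r2=ray('side',uv2)
    s=np.linalg.lstsq(np.c_[r1,-r2],o2-o1,rcond=None)[0]
    a=o1+r1*s[0];b=o2+r2*s[1]; return (a+b)/2,np.linalg.norm(a-b)
def proj(n,X):
    c=ctrl.camera_info(n);R=np.array(c['R'])
    return cv2.projectPoints(np.array([X],float),cv2.Rodrigues(R)[0],np.array(c['t'],float),np.array(c['intrinsics']),np.array(c['D'],float))[0][0,0]
E
python3 - <<'E'
from h import *
np.set_printoptions(precision=4,suppress=True)
for n in('top','side'):
    snap(n,n+'0'); c=ctrl.camera_info(n); print(n,-np.array(c['R']).T@c['t'],np.array(c['R'])[2])
print(ctrl.get_state())
E
```

```text
top [0.4823 0.0224 1.3509] [ 0.1032  0.0025 -0.9947]
side [ 0.4416 -0.71    0.6932] [ 0.1778  0.7664 -0.6172]
{'time': 0.1, 'joint_positions': array([-1.1469,  0.3218, -0.0701,  1.4515,  0.0226,  1.3708, -0.0569]), 'qd': array([ 0.0004, -0.0003, -0.0003, -0.0025,  0.0014,  0.0021, -0.0003]), 'joint_torque': array([ -0.0002, -49.2576,  -0.4058, -31.3398,  -0.0641,   0.0395,
         0.0001]), 'position': array([0.2588, 0.5957, 0.2216]), 'tool_rot': array([-0.639 , -3.0757,  0.0027]), 'ft_force': array([ 0.3643, -0.4505,  0.7416]), 'torque': array([-0.0595,  0.03  , -0.004 ]), 'grip_force': 0.0, 'grip_width': 1.000731030844847}
```

View pics/top0.png

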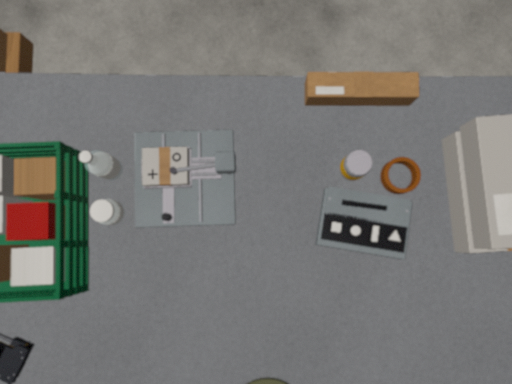

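View pics/side0.png

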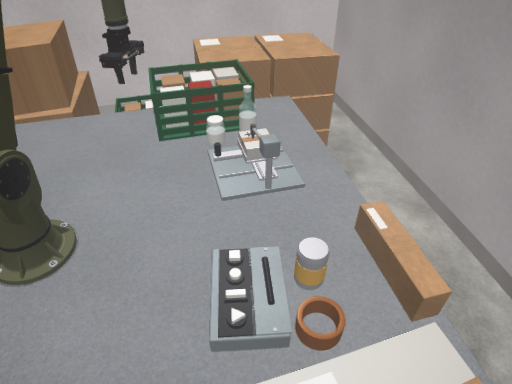

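The top view shows the keys from left to right as square (336,228), round (356,231), bar (375,233) and triangle (395,236). The coder has the ring at (177,157), the cross at (153,174), the knob at (166,217) and the pointer near (173,170). I'll enlarge both views to read these more precisely.

```bash
python3 - <<'E'
import cv2,numpy as np
t=cv2.imread('pics/top0.png');s=cv2.imread('pics/side0.png')
def c(im,x,y,w,h,W,H): return cv2.resize(im[y:y+h,x:x+w],(W,H),interpolation=cv2.INTER_CUBIC)
# scale 4 both: top console 100x75, coder 100x75->8x
a=c(t,315,180,100,75,400,300);b=c(t,130,140,100,75,400,300)
d=c(s,200,240,100,100,400,300) if 0 else c(s,205,242,100,75,400,300);e=c(s,205,120,100,75,400,300)
cv2.imwrite('pics/m0.png',np.vstack([np.hstack([a,b]),np.hstack([d,e])]))
E
```

```text
(no output)
```

View pics/m0.png

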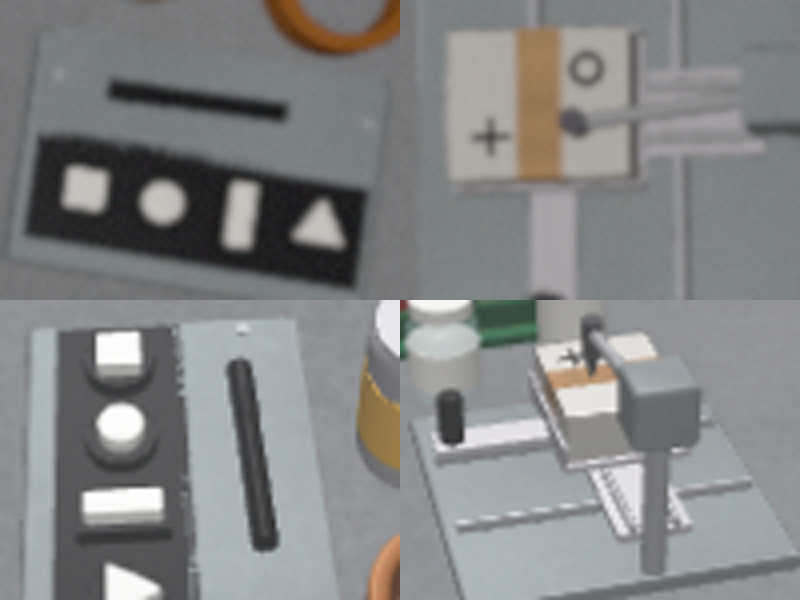

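```bash
python3 - <<'E'
from h import *
np.set_printoptions(precision=4,suppress=True)
t=cv2.imread('pics/top0.png');s=cv2.imread('pics/side0.png')
def cen(im,uv,r,dark):
    u,v=uv;g=cv2.cvtColor(im,cv2.COLOR_BGR2GRAY).astype(float)
    w=g[v-r:v+r+1,u-r:u+r+1]; lo,hi=w.min(),w.max(); m=(w-lo)/(hi-lo); m=1-m if dark else m
    m=np.clip(m-0.35,0,1); Y,X=np.mgrid[v-r:v+r+1,u-r:u+r+1]; return np.array([(m*X).sum(),(m*Y).sum()])/m.sum()
K=[]
for n,uv in dict(square=(336,227),round=(355,230),bar=(375,234),tri=(395,236)).items():
    c=cen(t,uv,9 if n!='bar' else 10,0); p=onz('top',c,.067); K.append(p); print(n,c,p)
K=np.array(K);print(np.linalg.norm(np.diff(K,axis=0),axis=1))
print('tri side',[tri(a,b)[0] for a,b in (((336.4,227.4),(235,254.3)),((355.5,230.5),(235.2,273)))])
ring=cen(t,(176,157),5,1);cross=cen(t,(152,174),5,1);kn=cen(t,(166,217),6,1)
for n,c,z in(('ring',ring,.095),('cross',cross,.095),('knob',kn,.094)): print(n,c,onz('top',c,z))
d=onz('top',ring,.095)-onz('top',cross,.095);print('len',np.linalg.norm(d),'yaw',np.degrees(np.arctan2(d[1],d[0])-np.arctan2(-.064,.044)))
print('tip tri',tri((174,171),(252.5,138.75)), onz('side',(252.5,138.75),.114),onz('top',(174,171),.114))
o,r=ray('side',(252.5,138.75))
kc=onz('top',kn,.094);print('knob side pred',proj('side',kc),proj('top',onz('side',(252.5,138.75),.114)))
print('ring/cross side pred',proj('side',onz('top',ring,.095)),proj('side',onz('top',cross,.095)))
for z in (0.01,): print('post base side',onz('side',(268.25,188),z))
z=np.load('pics/top0.npy'); print('box head',[atd('top',(x,y),z[y,x]) for x,y in((220,155),(225,162),(230,168))],'plate',atd('top',(145,210),z[210,145]),'carton',atd('top',(150,160),z[160,150]))
cv2.imwrite('pics/m1.png',np.hstack([cv2.resize(t[145:225,140:240],(400,480),interpolation=cv2.INTER_CUBIC) if 0 else cv2.resize(t[145:225,140:190],(400,600),interpolation=cv2.INTER_CUBIC),cv2.resize(s[118:178,225:265],(400,600),interpolation=cv2.INTER_CUBIC)]))
E
```

```text
square [335.8702 226.7359] [ 0.5178 -0.1817  0.067 ]
round [355.1702 230.1   ] [ 0.5093 -0.2329  0.067 ]
bar [374.7209 233.2491] [ 0.5015 -0.2846  0.067 ]
tri [394.5279 236.3681] [ 0.4938 -0.3367  0.067 ]
[0.0519 0.0523 0.0527]
tri side [array([ 0.5159, -0.1823,  0.0722]), array([ 0.5077, -0.2331,  0.07  ])]
ring [176.1804 156.8264] [0.6986 0.2447 0.095 ]
cross [152.0737 173.9058] [0.6524 0.307  0.095 ]
knob [166.2124 216.6864] [0.5398 0.2668 0.094 ]
len 0.07761218525401935 yaw 2.050464356855649
tip tri (array([0.655 , 0.2465, 0.1136]), np.float64(0.006052761427970189)) [0.6517 0.2457 0.114 ] [0.6579 0.246  0.114 ]
knob side pred [217.6067 144.6463] [174.0642 173.3638]
ring/cross side pred [266.4945 142.3411] [248.8221 134.5546]
post base side [0.6729 0.1129 0.01  ]
box head [array([0.6882, 0.1208, 0.1872]), array([0.6707, 0.1082, 0.1881]), array([0.6555, 0.0955, 0.1912])] plate [0.5616 0.3415 0.0155] carton [0.6896 0.3137 0.0944]
```

View pics/m1.png

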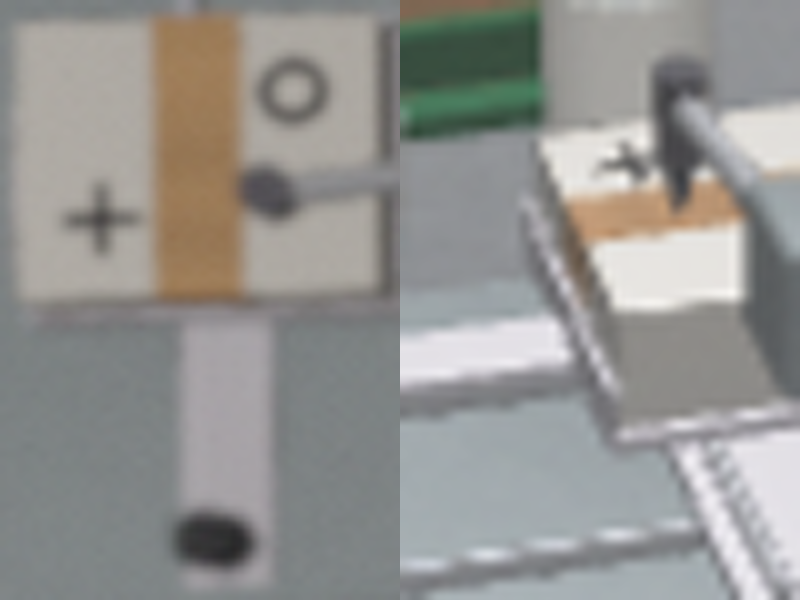

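The marks, knob and keys agree with the given sizes: key pitch is about 52 mm and the mark spacing is 77.6 mm. In the enlarged crop the tip is at about (174.8,172.5) in the top view and (252.5,138.2) in the side view. I'll go to the round key first.

```bash
python3 -m handwheel '[[0,0,0,-0.025,0,0,-7.85],[0,0,0,-0.025,0,0,-7.85],[0,0,0,-0.025,0,0,-7.8],[0,-0.022,-0.055,0,0,0,0],[0,-0.022,-0.055,0,0,0,0],[0,-0.022,-0.055,0,0,0,0],[0,-0.022,-0.055,0,0,0,0],[0,-0.022,-0.055,0,0,0,0],[0,-0.022,-0.055,0,0,0,0],[0,-0.022,-0.055,0,0,0,0],[0,-0.022,-0.055,0,0,0,0],[0,-0.022,-0.055,0,0,0,0]]' 20
python3 - <<'E'
from h import *
np.set_printoptions(precision=4,suppress=True)
c=onz('side',(247.3,133.5),.095);p=onz('side',(252.5,138.2),.114);print('side tip-cross',p-c,c,p)
c=onz('top',(152.07,173.9),.095);p=onz('top',(174.8,172.5),.114);print('top tip-cross',p-c,p)
E
```

```text
time: 1.6
position: [0.4574, 0.0993, 0.2974]
tool_rot: [-0.001, 3.142, 0.001]
ft_force: [0.8, 0.8, 0.0]
grip_width: 0.005
grip_force: 0.0
side tip-cross [ 0.0037 -0.066   0.019 ] [0.6488 0.3152 0.095 ] [0.6525 0.2491 0.114 ]
top tip-cross [ 0.0016 -0.0632  0.019 ] [0.654  0.2439 0.114 ]
```

```bash
python3 -m handwheel '[[0,-0.0085,-0.055,0,0,0,0],[0,-0.0085,-0.055,0,0,0,0],[0,-0.0085,-0.055,0,0,0,0],[0,-0.0085,-0.055,0.01,0,0,0],[0,-0.0085,-0.055,0.02,0,0,0],[0,-0.0085,-0.057,0.02,0,0,0],[0,0,0,0.05,0,0,0],[0,0,0,0.05,0,0,0],[0,0,0,0.045,0,0,0],[0,0,0,0.015,0,0,0],[0,0,0,0,0,0,0]]'
```

```text
time: 2.98
position: [0.5081, -0.2306, 0.0874]
tool_rot: [0.001, -3.14, -0.0]
ft_force: [0.1, -0.2, 0.3]
grip_width: 0.006
grip_force: 0.0
```

```bash
python3 -m handwheel '[[0,0,-0.0024,0.009,0,0,0],[0,0,0,0.004,0,0,0],[0,0,0,0.001,0,0,0],[0,0,0,0.001,0,0,0],[0,0,0,0,0,0,0]]'; python3 -m handwheel '[[0,0,0,0.001,0,0,0],[0,0,0,0.001,0,0,0],[0,0,0,0,0,0,0]]';python3 -m handwheel '[[0,0,0,0.001,0,0,0],[0,0,0,0.001,0,0,0],[0,0,0,0,0,0,0]]'
```

```text
time: 3.6
position: [0.5085, -0.2331, 0.0727]
tool_rot: [-0.001, 3.141, 0.0]
ft_force: [0.8, 0.5, 1.1]
grip_width: 0.004
grip_force: 0.0
time: 3.98
position: [0.5082, -0.2331, 0.0704]
tool_rot: [0.001, -3.141, -0.0]
ft_force: [0.2, 0.1, 0.5]
grip_width: 0.004
grip_force: 0.0
time: 4.35
position: [0.5084, -0.2331, 0.0687]
tool_rot: [-0.001, 3.141, 0.0]
ft_force: [-0.3, -0.3, 1.9]
grip_width: 0.005
grip_force: 1.1
```

```bash
for i in 1; do :; done; python3 -m handwheel '[[0,0,0,0.001,0,0,0],[0,0,0,0,0,0,0]]' | grep -E 'pos|ft_'; python3 -m handwheel '[[0,0,0,0.001,0,0,0],[0,0,0,0,0,0,0]]'| grep -E 'pos|ft_';python3 -m handwheel '[[0,0,0,0.001,0,0,0],[0,0,0,0,0,0,0]]'| grep -E 'pos|ft_';python3 -m handwheel '[[0,0,0,0.001,0,0,0],[0,0,0,0,0,0,0]]'| grep -E 'pos|ft_'
```

```text
position: [0.5084, -0.2332, 0.0676]
ft_force: [-0.8, 0.5, 2.6]
position: [0.5084, -0.2331, 0.0666]
ft_force: [-0.8, -0.2, 3.4]
position: [0.5084, -0.2332, 0.0656]
ft_force: [-1.1, 0.2, 3.4]
position: [0.5084, -0.2331, 0.0646]
ft_force: [-0.5, -0.1, 3.7]
```

```bash
python3 -m handwheel '[[0,0,0,0.001,0,0,0],[0,0,0,0.001,0,0,0],[0,0,0,0,0,0,0]]' | grep -E 'time|pos|ft_'; python3 -m handwheel '[[0,0,0,0.0007,0,0,0],[0,0,0,0,0,0,0]]'| grep -E 'pos|ft_';python3 -m handwheel '[[0,0,0,0.0007,0,0,0],[0,0,0,0,0,0,0]]'| grep -E 'pos|ft_'
```

```text
time: 5.72
position: [0.5084, -0.2332, 0.0626]
ft_force: [-0.5, 0.4, 4.4]
position: [0.5084, -0.2331, 0.062]
ft_force: [-0.9, -0.2, 6.4]
position: [0.5084, -0.2332, 0.0617]
ft_force: [-2.4, 0.8, 8.6]
```

```bash
python3 -m handwheel '[[0,0,0,0.0004,0,0,0],[0,0,0,0,0,0,0],[0,0,0,0,0,0,0],[0,0,0,0,0,0,0],[0,0,0,0,0,0,0]]' | grep -E 'time|pos|ft_'; python3 -m handwheel '[[0,0,0,-0.005,0,0,0],[0,0,0,-0.01,0,0,0],[0,0,0,-0.03,0,0,0],[0,0,0,0,0,0,0]]'| grep -E 'pos|ft_'
python3 - <<'E'
from h import *
im,d=snap('side','side1'); cv2.imwrite('pics/s1.png',cv2.resize(im[190:350,180:330],(600,600)))
E
```

```text
time: 6.85
position: [0.5085, -0.2332, 0.0616]
ft_force: [-2.6, 0.5, 10.4]
position: [0.5095, -0.2337, 0.1075]
ft_force: [-1.5, 0.4, -0.2]
```

View pics/s1.png

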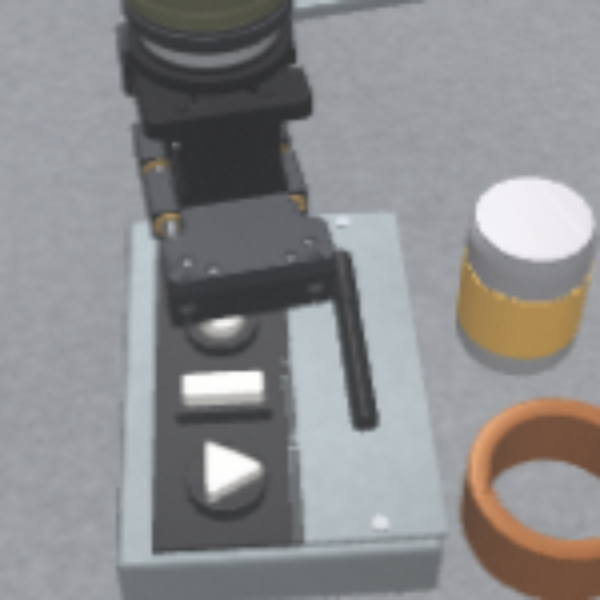

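The round key has sprung back, and nothing else on the console has moved. Next I'll move to the knob.

```bash
python3 -m handwheel '[[0,0,0,-0.05,0,0,0],[0,0,0.02,-0.05,0,0,0],[0,0,0.05,-0.03,0,0,0],[0.06,-0.003,0.06,0,0,0,0],[0.06,-0.003,0.06,0,0,0,0],[0.06,-0.004,0.06,0,0,0,0],[0.06,-0.004,0.06,0,0,0,0],[0.06,-0.004,0.06,0,0,0,0],[0.06,-0.004,0.06,0,0,0,0],[0.06,-0.004,0.06,0,0,0,0],[0.06,-0.004,0.012,0.03,0,0,0],[0.06,0,0,0.03,0,0,0]]' 30; python3 -m handwheel '[[0.06,0,0,0.03,0,0,0],[0.06,0,0,0.02,0,0,0],[0.06,0,0,0,0,0,0]]'
python3 - <<'E'
from h import *
im,d=snap('side','side2'); t,d=snap('top','top2'); cv2.imwrite('pics/s2.png',np.hstack([cv2.resize(im[80:180,190:290],(400,400)),cv2.resize(t[130:230,120:220],(400,400))]))
E
```

```text
time: 8.9
position: [0.537, 0.2709, 0.1731]
tool_rot: [0.006, -3.14, 0.002]
ft_force: [0.2, -1.4, 0.3]
grip_width: 0.686
grip_force: 0.0
time: 9.28
position: [0.536, 0.2679, 0.1226]
tool_rot: [0.001, -3.136, 0.005]
ft_force: [0.3, -0.2, 0.1]
grip_width: 0.693
grip_force: 0.0
```

View pics/s2.png

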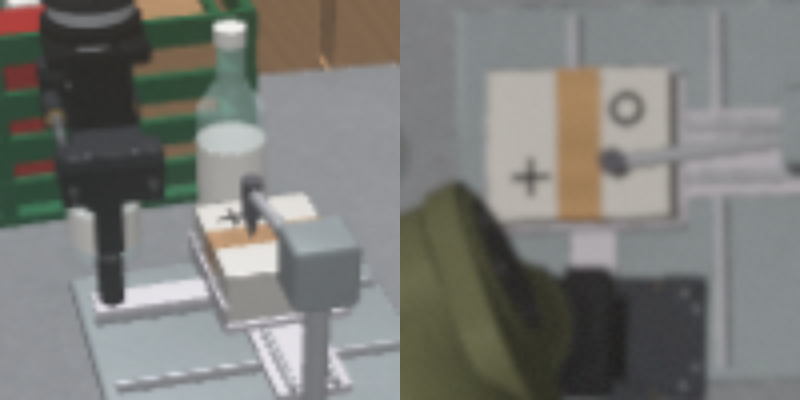

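The fingers straddle the knob, so I'll lower and grip it.

```bash
python3 -m handwheel '[[0.06,-0.003,0,0.02,0,0,0],[0.06,0,0,0.02,0,0,0],[0.06,0,0,0.014,0,0,0],[0.06,0,0,0,0,0,0]]' 15; python3 -m handwheel '[[0.03,0,0,0,0,0,0],[0.015,0,0,0,0,0,0],[0.01,0,0,0,0,0,0],[0.01,0,0,0,0,0,0],[0.01,0,0,0,0,0,0]]' 25
python3 - <<'E'
from h import *
im,d=snap('side','side3'); t,d=snap('top','top3'); cv2.imwrite('pics/s3.png',np.hstack([cv2.resize(im[115:165,220:270],(400,400),interpolation=2),cv2.resize(t[135:185,135:185],(400,400),interpolation=2)]))
E
```

```text
time: 9.88
position: [0.5399, 0.2683, 0.0698]
tool_rot: [0.001, -3.139, 0.003]
ft_force: [0.9, -0.5, 0.4]
grip_width: 0.687
grip_force: 0.0
time: 10.5
position: [0.5415, 0.2701, 0.0722]
tool_rot: [-0.002, 3.14, 0.003]
ft_force: [0.5, 1.8, -0.6]
grip_width: 0.243
grip_force: 25.0
```

View pics/s3.png

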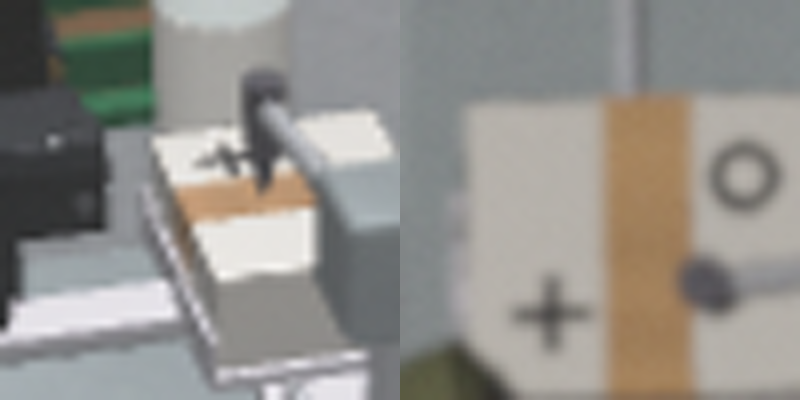

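The grip reads 21 mm on the knob, and the tray moved about 3–4 mm in -y as it centred. Next I'll slide the ring under the pointer, about 44 mm towards -x.

```bash
cat >> h.py <<'E'
def look(k):
    im,d=snap('side','side%d'%k); t,d=snap('top','top%d'%k)
    cv2.imwrite('pics/v%d.png'%k,np.hstack([cv2.resize(im[115:165,220:270],(400,400),interpolation=2),cv2.resize(t[140:190,140:190],(400,400),interpolation=2)]))
E
python3 -m handwheel '[[0.01,0.006,0,0,0,0,0],[0.01,0.007,0,0,0,0,0],[0.01,0.007,0,0,0,0,0],[0.01,0.007,0,0,0,0,0],[0.01,0.007,0,0,0,0,0],[0.01,0.006,0,0,0,0,0],[0.01,0.004,0,0,0,0,0],[0.01,0,0,0,0,0,0],[0.01,0,0,0,0,0,0]]' 25
python3 -c "
from h import *
look(4)"
```

```text
time: 11.72
position: [0.4966, 0.2683, 0.072]
tool_rot: [0.0, -3.14, 0.001]
ft_force: [0.6, -1.4, 6.8]
grip_width: 0.242
grip_force: 25.0
```

View pics/v4.png

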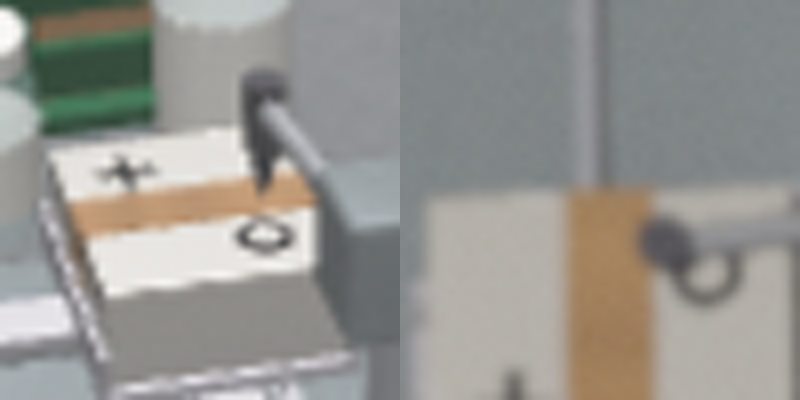

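In the side view the tip is at (252.5,138.2) and the ring at (252.6,144.0). In the top view the ring is at about (178,173), partly behind the nozzle. I'll work out the offsets in each view's own frame.

```bash
python3 - <<'E'
from h import *
np.set_printoptions(precision=4,suppress=True)
s=onz('side',(252.5,138.25),.114); r=onz('side',(252.6,144.0),.095); c=onz('side',(235.4,136.0),.095)
print('side tip',s,'ring',r,'tip-ring',s-r,'cross',c,'ring-cross',r-c)
t=onz('top',(174.8,172.5),.114);r2=onz('top',(178,173),.095);print('top tip',t,'ring',r2,'tip-ring',t-r2)
print('top per px',onz('top',(179,173),.095)-r2,'side per px u,v',onz('side',(253.6,144.0),.095)-r,onz('side',(252.6,145),.095)-r)
# where nozzle axis heights project in top
for z in(.114,.13,.155,.17): print(z,proj('top',[t[0],t[1],z]),proj('side',[s[0],s[1],z]))
# yaw from plate/carton top edge using depth of plate
d=np.load('pics/top0.npy'); P=[]
cam=ctrl.camera_info('top')
for v in range(125,235):
    for u in range(128,240):
        if d[v,u]>0: P.append(np.r_[atd('top',(u,v),d[v,u]),u,v])
P=np.array(P); 
h=P[P[:,2]>.17]; print('head top',len(h),h[:,:3].min(0),h[:,:3].max(0),np.median(h[:,:3],0),cv2.minAreaRect(h[:,:2].astype(np.float32)))
c=P[(P[:,2]>.088)&(P[:,2]<.1)&(P[:,1]>.19)]; print('carton',len(c),cv2.minAreaRect(c[:,:2].astype(np.float32)))
p=P[(P[:,2]>.007)]; print('plate all',cv2.minAreaRect(p[:,:2].astype(np.float32)))
n=P[(P[:,2]>.105)&(P[:,1]>.2)&(P[:,2]<.18)]; print('nozzle/rod',len(n)); print(n[np.argsort(-n[:,1])][:14])
E
```

```text
side tip [0.6524 0.2488 0.114 ] ring [0.6517 0.2443 0.095 ] tip-ring [0.0007 0.0045 0.019 ] cross [0.606  0.3073 0.095 ] ring-cross [ 0.0457 -0.063   0.    ]
top tip [0.654  0.2439 0.114 ] ring [0.6554 0.2388 0.095 ] tip-ring [-0.0014  0.0051  0.019 ]
top per px [ 0.     -0.0026  0.    ] side per px u,v [ 0.0032 -0.0007  0.    ] [-0.0013 -0.0061  0.    ]
0.114 [174.8 172.5] [252.5  138.25]
0.13 [173.7052 171.6344] [252.4952 133.9401]
0.155 [171.9364 170.2359] [252.4878 127.0602]
0.17 [170.8396 169.3688] [252.4834 122.8449]Traceback (most recent call last):
  File "<stdin>", line 14, in <module>
  File "h.py", line 12, in atd
    o,r=ray(n,uv); return o+r*d
        ~~~^^^^^^
  File "h.py", line 6, in ray
    c=ctrl.camera_info(n);K=np.array(c['intrinsics']);R=np.array(c['R']);t=np.array(c['t'])
ValueError: time passes only in moves, steps and waits
```

```bash
python3 -m handwheel '[[0.01,0.0,0.002,0,0,0,0],[0.01,0.0,0.002,0,0,0,0],[0.01,0,0,0,0,0,0],[0.01,0,0,0,0,0,0]]' 25
python3 - <<'E'
from h import *
np.set_printoptions(precision=4,suppress=True)
im,_=snap('side','side5'); t,_=snap('top','top5')
a=cv2.resize(im[122:152,232:272],(800,600),interpolation=2)[:, :400+200]
a=cv2.resize(im[120:150,238:258],(400,600),interpolation=2); b=cv2.resize(t[160:190,163:183],(400,600),interpolation=2)
cv2.imwrite('pics/v5.png',np.hstack([a,b]))
E
```

```text
time: 12.32
position: [0.4964, 0.2727, 0.072]
tool_rot: [0.001, -3.14, 0.001]
ft_force: [-0.5, -1.7, 7.6]
grip_width: 0.243
grip_force: 25.0
```

View pics/v5.png

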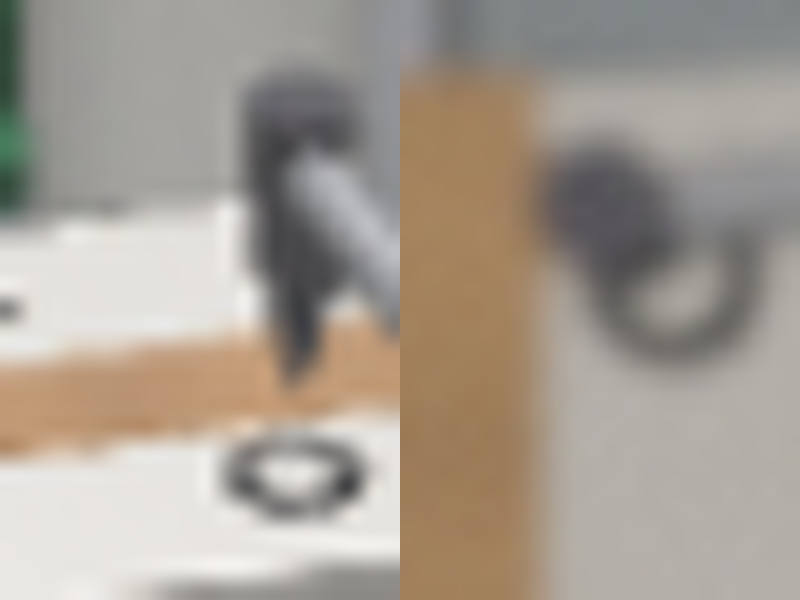

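```bash
python3 - <<'E'
from h import *
np.set_printoptions(precision=4,suppress=True,linewidth=200)
for k in ('top0','top5'):
    g=cv2.cvtColor(cv2.imread(f'pics/{k}.png'),cv2.COLOR_BGR2GRAY); d=np.load(f'pics/{k}.npy')
    print(k,'cols 169-182, rows 165-178'); print(g[165:179,169:183])
    print((1000*(1.3509-d[165:178,169:181])).astype(int))
g=cv2.cvtColor(cv2.imread('pics/side5.png'),cv2.COLOR_BGR2GRAY); print('side cols 247-259, rows 122-147');print(g[122:148,247:260])
E
```

```text
top0 cols 169-182, rows 165-178
[[137 153 164 164 165 166 168 171 169 169 168 168 170 168]
 [133 145 149 146 145 154 160 167 168 166 165 164 163 164]
 [126 127 120 115 115 128 146 158 161 157 152 153 150 152]
 [115 103  94  89  88  99 116 136 145 144 143 141 143 143]
 [111  93  82  81  84  84  94 117 134 141 141 140 140 138]
 [111  92  83  80  81  84  89 107 125 133 134 130 131 131]
 [114  96  84  82  81  81  82  96 118 129 132 134 134 139]
 [122 112 102  88  81  76  75  93 119 141 151 154 156 156]
 [127 133 130 116 101  89  92 114 142 157 165 166 167 167]
 [132 144 152 148 134 125 132 147 159 167 170 169 169 169]
 [133 148 162 165 159 155 159 164 168 170 171 171 169 170]
 [133 149 164 171 168 168 169 170 169 169 170 169 169 171]
 [133 148 165 170 170 169 168 171 170 169 169 170 169 169]
 [132 150 165 169 170 170 169 169 171 170 169 170 170 170]]
[[ 80  78  77  78  81  81  80  79  83  79  87  75]
 [ 79  77  80  82  80  84  80  77  83  80  82  83]
 [ 81  83 151 154 151 155 156  86  80  82  82 143]
 [ 81 155 155 151 154 149 152 147 144 147 149 149]
 [ 82 156 154 155 153 155 149 157 147
[... 2864 characters left out ...]
27 135  73  75 158 197 159 134 158 185]
 [220 218 208 204 138  83  73 151 171 163 129 135 157]
 [174 174 171 171 144  93  85 150 161 162 155 124 117]
 [159 163 164 164 161 104 122 157 163 162 161 133 102]
 [159 162 162 163 164 140 156 165 163 162 161 158 119]
 [160 161 163 163 165 161 155 165 187 191 183 191 137]
 [167 185 192 203 173 180 186 216 223 224 223 223 155]
 [222 224 179 127 144 157 136 124 157 219 228 227 158]
 [229 229 145 130 208 222 220 165 105 181 224 227 158]
 [229 229 149  95 150 190 176 120  79 206 227 228 158]
 [229 229 223 191 132 120 145 145 206 226 228 228 158]
 [229 229 230 227 222 221 223 223 227 228 228 228 158]
 [230 229 229 229 229 229 229 229 233 234 232 222 148]]
```

The dark cone in the pixel values, together with the head depth, puts the tip at top (176.4,172.9) and side (252.4,139.2). That places the ring about 4 mm too far in +y and 1 mm too far in +x, so I'll correct it.

```bash
python3 -m handwheel '[[0.01,0.0005,-0.002,0,0,0,0],[0.01,0.0005,-0.002,0,0,0,0],[0.01,0,0,0,0,0,0],[0.01,0,0,0,0,0,0]]' 25
python3 - <<'E'
from h import *
np.set_printoptions(precision=4,suppress=True,linewidth=200)
im,_=snap('side','side6'); t,_=snap('top','top6')
print('top cols 169-184, rows 167-181');print(cv2.cvtColor(t,6)[167:182,169:185])
print('side cols 247-259, rows 135-149');print(cv2.cvtColor(im,6)[135:150,247:260])
E
```

```text
time: 12.92
position: [0.496, 0.2696, 0.0721]
tool_rot: [-0.001, 3.141, 0.002]
ft_force: [1.5, 2.8, 5.6]
grip_width: 0.243
grip_force: 25.0
top cols 169-184, rows 167-181
[[129 122 117 118 119 133 153 163 167 162 158 159 158 158 156 154]
 [122 106  96  92  94 106 122 141 151 151 149 150 149 148 148 148]
 [118  97  88  85  84  88 100 122 140 146 147 145 146 143 143 141]
 [116  98  87  84  86  88  92 111 134 140 138 135 135 136 136 139]
 [121 103  89  87  87  85  87 100 123 133 132 119 116 130 143 152]
 [130 116 101  93  84  78  80  96 126 145 140 114 103 131 156 168]
 [133 131 126 113  94  77  88 119 147 162 155 121 103 138 166 173]
 [136 141 145 142 114  88 111 149 165 172 157 118 108 144 168 176]
 [135 146 158 156 133 102 119 151 165 163 143 109 116 151 171 175]
 [138 146 159 167 153 123 111 126 139 132 118 110 136 163 174 175]
 [136 144 159 170 167 149 127 115 113 112 119 137 158 170 174 175]
 [135 145 160 173 174 168 156 143 136 139 152 162 171 175 175 174]
 [133 141 159 171 175 175 171 167 165 165 171 173 175 175 176 175]
 [131 137 154 170 176 176 175 175 174 174 175 176 175 175 
[... 234 characters left out ...]
80 149  94  84 155 166 162 156 124 117]
 [166 166 165 165 161 103 122 157 162 162 160 132 102]
 [160 161 163 163 164 140 156 164 163 161 161 158 117]
 [160 161 162 163 164 163 166 166 164 163 173 168 123]
 [159 160 152 171 190 192 185 203 219 221 223 220 152]
 [198 218 221 175 158 137 126 133 186 223 227 227 158]
 [226 228 170 123 206 220 219 167 117 213 228 227 157]
 [229 229 141 113 215 228 228 175  99 180 223 228 158]
 [230 230 195 133 119 135 129  99 132 213 228 228 159]
 [230 229 227 222 187 176 175 211 222 227 229 228 159]
 [230 230 230 229 226 226 225 228 229 229 229 228 158]
 [230 230 230 229 229 233 235 225 214 200 177 164 117]
 [226 212 187 170 157 159 159 153 150 148 143 142 104]]
```

The ring reads (177.4,173.75) in the top view, and the nozzle axis carried down to carton height gives (177.45,173.85), so it is centred. I'll release the knob, rise and check.

```bash
python3 -m handwheel '[[0.03,0,0,0,0,0,0],[0.05,0,0,0,0,0,0],[0.06,0,0,0,0,0,0],[0.06,0,0,0,0,0,0],[0.06,0,0,-0.03,0,0,0],[0.06,0,0,-0.04,0,0,0],[0,0,-0.02,-0.05,0,0,0],[0,0,-0.055,-0.02,0,0,0],[0,0,-0.055,0,0,0,0],[0,0,-0.055,0,0,0,0],[0,0,-0.055,0,0,0,0],[0,0,-0.055,0,0,0,0]]' 20
python3 - <<'E'
from h import *
np.set_printoptions(precision=4,suppress=True,linewidth=200)
im,_=snap('side','side7'); t,_=snap('top','top7')
print('top cols 172-182, rows 171-179');print(cv2.cvtColor(t,6)[171:180,172:183])
print('side cols 248-257, rows 140-147');print(cv2.cvtColor(im,6)[140:148,248:258])
E
```

```text
time: 14.52
position: [0.4959, -0.028, 0.2119]
tool_rot: [-0.001, 3.141, 0.001]
ft_force: [1.0, -0.0, 0.1]
grip_width: 0.093
grip_force: 0.0
top cols 172-182, rows 171-179
[[ 88  85  84  86 100 121 132 130 120 116 129]
 [ 90  84  77  78  95 122 143 138 113 102 130]
 [113  91  77  87 118 146 160 152 119 103 135]
 [139 111  86 110 146 164 169 155 117 107 143]
 [154 132 101 118 149 163 160 139 108 115 150]
 [163 151 121 108 126 135 132 116 109 136 161]
 [168 165 148 126 114 110 112 118 133 156 168]
 [170 172 166 153 141 136 138 148 161 169 174]
 [172 173 174 169 164 164 162 169 171 174 174]]
side cols 248-257, rows 140-147
[[164 164 165 166 164 167 169 167 165 175]
 [162 154 174 192 195 187 206 221 223 224]
 [219 223 177 160 138 127 134 188 225 230]
 [230 171 124 206 222 222 168 117 215 230]
 [231 142 114 218 231 230 177 100 181 225]
 [231 199 134 119 135 131  99 133 215 230]
 [231 228 224 190 177 177 215 224 229 230]
 [232 232 231 227 227 227 230 231 231 231]]
```

```bash
python3 -m handwheel '[[0,-0.007,-0.05,0,0,0,0],[0,-0.007,-0.05,0.03,0,0,0],[0,-0.007,-0.05,0.03,0,0,0],[0,0,0,0.04,0,0,0],[0,0,0,0.025,0,0,0],[0,0,0,0,0,0,0],[0,0,0,0,0,0,0]]'
```

```text
time: 15.5
position: [0.5181, -0.176, 0.0878]
tool_rot: [-0.001, 3.14, -0.0]
ft_force: [-0.3, 0.0, 0.4]
grip_width: 0.004
grip_force: 0.0
```

```bash
python3 -m handwheel '[[0,0.001,-0.006,0.009,0,0,0],[0,0,0,0.004,0,0,0],[0,0,0,0.001,0,0,0],[0,0,0,0.001,0,0,0],[0,0,0,0,0,0,0]]'|grep -E 'pos|ft_'; python3 -m handwheel '[[0,0,0,0.001,0,0,0],[0,0,0,0.001,0,0,0],[0,0,0,0,0,0,0]]'|grep -E 'pos|ft_';python3 -m handwheel '[[0,0,0,0.001,0,0,0],[0,0,0,0.001,0,0,0],[0,0,0,0,0,0,0]]'|grep -E 'pos|ft_';python3 -m handwheel '[[0,0,0,0.001,0,0,0],[0,0,0,0.001,0,0,0],[0,0,0,0,0,0,0]]'|grep -E 'pos|ft_'
```

```text
position: [0.5164, -0.1821, 0.0718]
ft_force: [0.0, -0.6, 0.4]
position: [0.5165, -0.1821, 0.07]
ft_force: [0.6, 0.8, 2.7]
position: [0.5165, -0.1821, 0.0679]
ft_force: [0.1, 1.0, 2.9]
position: [0.5165, -0.1821, 0.0659]
ft_force: [0.4, -0.1, 5.0]
```

```bash
python3 -m handwheel '[[0,0,0,0.001,0,0,0],[0,0,0,0,0,0,0]]'|grep -E 'pos|ft_'; python3 -m handwheel '[[0,0,0,0.0007,0,0,0],[0,0,0,0,0,0,0]]'|grep -E 'pos|ft_';python3 -m handwheel '[[0,0,0,0.0007,0,0,0],[0,0,0,0,0,0,0]]'|grep -E 'pos|ft_';python3 -m handwheel '[[0,0,0,0.0007,0,0,0],[0,0,0,0,0,0,0]]'|grep -E 'pos|ft_'
```

```text
position: [0.5165, -0.1821, 0.0649]
ft_force: [-0.4, 0.5, 4.9]
position: [0.5166, -0.1821, 0.0642]
ft_force: [0.3, 0.8, 5.8]
position: [0.5165, -0.1821, 0.0636]
ft_force: [0.6, 0.9, 5.6]
position: [0.5165, -0.1821, 0.0633]
ft_force: [-0.7, 1.0, 9.9]
```

```bash
python3 -m handwheel '[[0,0,0,0.0002,0,0,0],[0,0,0,0,0,0,0],[0,0,0,0,0,0,0],[0,0,0,0,0,0,0],[0,0,0,0,0,0,0]]' | grep -E 'time|pos|ft_'; python3 -m handwheel '[[0,0,0,-0.005,0,0,0],[0,0,0,-0.01,0,0,0],[0,0,0,-0.05,0,0,0],[0,0,0.02,-0.05,0,0,0],[0.06,0.002,0.06,-0.02,0,0,0],[0.06,0.003,0.06,0,0,0,0],[0.06,0.003,0.06,0,0,0,0],[0.06,0.003,0.06,0,0,0,0],[0.06,0.003,0.06,0,0,0,0],[0.06,0.003,0.06,0,0,0,0],[0.06,0.003,0.06,0,0,0,0],[0.06,0,0,0,0,0,0]]'
```

```text
time: 18.88
position: [0.5166, -0.1821, 0.0633]
ft_force: [-1.2, 0.7, 9.9]
time: 20.38
position: [0.4936, 0.2628, 0.1961]
tool_rot: [0.015, -3.139, 0.0]
ft_force: [-0.6, -0.8, -1.3]
grip_width: 0.678
grip_force: 0.0
```

```bash
python3 -m handwheel '[[0.06,-0.001,0.005,0.03,0,0,0],[0.06,0,0,0.03,0,0,0],[0.06,0,0,0.02,0,0,0],[0.06,0,0,0,0,0,0]]'; python3 -m handwheel '[[0.06,0,0,0.02,0,0,0],[0.06,0,0,0.02,0,0,0],[0.06,0,0,0.003,0,0,0],[0.06,0,0,0,0,0,0],[0.03,0,0,0,0,0,0],[0.015,0,0,0,0,0,0],[0.01,0,0,0,0,0,0],[0.01,0,0,0,0,0,0],[0.01,0,0,0,0,0,0]]' 25
python3 - <<'E'
from h import *
np.set_printoptions(precision=4,suppress=True,linewidth=200)
im,_=snap('side','side8'); t,_=snap('top','top8')
print('top cols 172-182, rows 171-179');print(cv2.cvtColor(t,6)[171:180,172:183])
E
```

```text
time: 20.88
position: [0.4959, 0.2598, 0.1154]
tool_rot: [-0.002, -3.138, 0.005]
ft_force: [-0.9, -1.1, 0.6]
grip_width: 0.685
grip_force: 0.0
time: 22.0
position: [0.4975, 0.2632, 0.0746]
tool_rot: [-0.002, 3.14, 0.002]
ft_force: [1.6, 2.2, -0.1]
grip_width: 0.247
grip_force: 25.0
top cols 172-182, rows 171-179
[[ 87  86  84  86  98 118 130 137 137 131 114]
 [ 89  85  77  73  81 109 140 154 159 151 125]
 [101  91  84  78  81 118 155 170 173 168 145]
 [120 117 119 111  96 120 157 174 176 170 150]
 [134 141 150 146 117 110 139 160 165 159 133]
 [139 151 165 162 137 111 115 130 134 122 109]
 [138 152 169 169 158 138 121 114 113 112 120]
 [136 152 168 174 172 163 153 144 137 143 154]
 [136 148 166 175 176 175 170 167 166 167 171]]
```

```bash
python3 -m handwheel '[[0.01,-0.005,-0.006,0,0,0,0],[0.01,-0.007,-0.008,0,0,0,0],[0.01,-0.007,-0.009,0,0,0,0],[0.01,-0.008,-0.009,0,0,0,0],[0.01,-0.008,-0.009,0,0,0,0],[0.01,-0.007,-0.009,0,0,0,0],[0.01,-0.004,-0.006,0,0,0,0],[0.01,0,0,0,0,0,0],[0.01,0,0,0,0,0,0]]' 25
python3 - <<'E'
from h import *
np.set_printoptions(precision=4,suppress=True,linewidth=200)
im,_=snap('side','side9'); t,_=snap('top','top9')
print('top cols 169-184, rows 166-181');print(cv2.cvtColor(t,6)[166:182,169:185])
print('side cols 246-259, rows 137-149');print(cv2.cvtColor(im,6)[137:150,246:260])
E
```

```text
time: 23.22
position: [0.5445, 0.2038, 0.0745]
tool_rot: [0.002, 3.14, -0.003]
ft_force: [0.8, -2.5, 5.8]
grip_width: 0.247
grip_force: 25.0
top cols 169-184, rows 166-181
[[169 169 162 152 153 160 169 174 175 173 171 172 170 171 169 164]
 [159 149 133 120 121 133 151 164 167 164 159 160 159 158 156 155]
 [146 123 103  93  91 104 124 142 150 151 152 151 151 148 150 147]
 [136 111  89  84  86  89  99 123 143 147 147 146 146 146 142 141]
 [134 109  86  82  85  88  90 113 131 139 139 136 139 136 137 138]
 [144 119  93  86  85  84  85  99 117 121 117 118 124 128 135 146]
 [155 139 113  94  85  79  73  79  92  93  90  97 108 118 134 152]
 [165 161 143 121 104  85  74  75  82  73  74  86  96 105 127 151]
 [169 174 166 154 137 122 115 116 106  84  84 108 123 130 140 154]
 [170 176 176 172 165 160 157 156 143 108 103 138 156 160 162 165]
 [171 177 178 178 175 174 173 170 152 116 108 144 167 174 175 171]
 [174 177 178 176 173 170 166 159 138 105  99 137 165 176 177 172]
 [176 174 172 163 155 147 138 128 109  86  82 114 149 170 175 173]
 [174 171 156 135 119 111 103  95  86  75  66  87 128 162
[... 244 characters left out ...]
3 154 154 152 147  97 110 138 143 145 147 123  99]
 [154 154 154 154 153 151 129 140 143 151 152 148 158 119]
 [153 155 154 153 144 163 177 180 202 207 218 221 221 151]
 [203 206 228 224 220 222 224 224 226 226 227 228 228 157]
 [227 227 230 229 229 228 186 219 229 228 229 228 228 158]
 [229 229 229 229 229 186 114 153 220 228 208 224 228 158]
 [230 230 229 210 177 155 118  94 114 117 120 185 224 159]
 [232 230 229 177 151 145 115  82 130 206 220 224 228 159]
 [229 230 231 225 223 223 221 165 124 217 229 229 229 158]
 [221 230 231 230 230 231 222 198 189 190 191 179 174 126]
 [188 207 195 180 175 173 169 164 164 164 167 163 162 114]
 [135 164 169 165 162 159 157 157 155 159 160 164 162 112]]
```

```bash
python3 -m handwheel '[[0.01,0.001,0.002,0,0,0,0],[0.01,0.001,0.002,0,0,0,0],[0.01,0,0,0,0,0,0],[0.01,0,0,0,0,0,0]]' 25
python3 - <<'E'
from h import *
np.set_printoptions(precision=4,suppress=True,linewidth=200)
im,_=snap('side','side10'); t,_=snap('top','top10')
print('top cols 172-184, rows 169-181');print(cv2.cvtColor(t,6)[169:182,172:185])
print('side cols 246-259, rows 137-149');print(cv2.cvtColor(im,6)[140:149,246:260])
E
```

```text
time: 23.82
position: [0.5414, 0.2106, 0.0745]
tool_rot: [-0.001, 3.141, 0.001]
ft_force: [3.0, -2.1, 6.3]
grip_width: 0.246
grip_force: 25.0
top cols 172-184, rows 169-181
[[ 84  85  88 100 123 140 147 146 146 146 145 143 140]
 [ 86  84  87  93 111 133 139 139 139 138 136 133 130]
 [ 87  84  84  86 101 122 133 138 138 139 137 131 127]
 [ 92  84  80  74  87 114 139 150 153 155 154 138 131]
 [100  75  64  63  73 103 133 144 149 157 159 145 135]
 [105  76  67  64  65  83 106 118 126 144 157 147 135]
 [129 115 108  93  73  89 114 128 132 146 157 148 137]
 [159 156 148 125  94 112 147 160 161 163 163 148 134]
 [174 171 161 135 103 127 162 174 175 174 168 150 132]
 [167 163 150 123  99 129 164 178 177 175 169 150 133]
 [143 133 117  97  86 121 162 175 177 176 168 151 135]
 [108  97  86  76  70 107 145 166 175 176 169 151 136]
 [ 84  84  79  70  63  83 116 147 167 174 169 150 139]]
side cols 246-259, rows 137-149
[[201 228 224 221 222 223 222 225 225 227 227 227 227 157]
 [226 230 229 228 209 199 223 228 228 228 228 227 227 157]
 [229 228 229 229 180 119 213 228 228 208 223 228 228 159]
 [229 228 209 176 154  98 129 124 117 176 222 228 229 158]
 [230 230 160 145 146 141 100 199 219 224 228 229 228 159]
 [230 230 223 223 223 163  90 180 224 229 229 221 217 152]
 [230 230 230 230 222 196 185 195 192 180 175 172 168 125]
 [208 195 179 174 170 163 163 165 165 165 162 161 159 120]
 [171 168 163 160 158 157 156 157 160 162 163 161 159 112]]
```

```bash
python3 -m handwheel '[[0.01,-0.001,-0.002,0,0,0,0],[0.01,0,0,0,0,0,0],[0.01,0,0,0,0,0,0],[0.01,0,0,0,0,0,0]]' |grep pos;  python3 -m handwheel '[[0.01,0,-0.001,0,0,0,0],[0.01,0,0,0,0,0,0],[0.01,0,0,0,0,0,0]]' |grep -E 'pos|ft_'
```

```text
position: [0.5414, 0.2103, 0.0745]
position: [0.5414, 0.2099, 0.0745]
ft_force: [0.9, 2.6, 4.3]
```

```bash
python3 -m handwheel '[[0.01,-0.0005,-0.001,0,0,0,0],[0.01,0,0,0,0,0,0],[0.01,0,0,0,0,0,0]]' |grep pos;  python3 -m handwheel '[[0.01,-0.0005,-0.001,0,0,0,0],[0.01,0,0,0,0,0,0],[0.01,0,0,0,0,0,0]]' |grep -E 'pos|ft_'
```

```text
position: [0.5414, 0.209, 0.0744]
position: [0.5415, 0.208, 0.0744]
ft_force: [-1.0, 2.5, 6.3]
```

Now it tracks 1:1 in y, and x is still taking up lag.

```bash
python3 -m handwheel '[[0.01,-0.001,-0.001,0,0,0,0],[0.01,0,0,0,0,0,0],[0.01,0,0,0,0,0,0]]' |grep pos;  python3 -m handwheel '[[0.01,-0.0007,0,0,0,0,0],[0.01,0,0,0,0,0,0],[0.01,0,0,0,0,0,0]]' |grep -E 'pos|ft_'
python3 - <<'E'
from h import *
np.set_printoptions(precision=4,suppress=True,linewidth=200)
im,_=snap('side','side11'); t,_=snap('top','top11')
print('top cols 172-184, rows 169-181');print(cv2.cvtColor(t,6)[169:182,172:185])
print('side cols 246-259, rows 140-148');print(cv2.cvtColor(im,6)[140:149,246:260])
E
```

```text
position: [0.5422, 0.2071, 0.0744]
position: [0.5429, 0.2071, 0.0744]
ft_force: [-2.0, 1.7, 8.2]
top cols 172-184, rows 169-181
[[ 84  87  91 100 121 142 146 146 146 145 144 144 142]
 [ 84  84  85  92 113 132 140 138 138 138 137 137 134]
 [ 88  84  84  87  99 116 126 134 136 138 144 141 138]
 [ 95  84  77  73  76  90 113 137 145 149 153 155 149]
 [116  91  70  63  61  68  90 115 127 132 145 160 154]
 [147 116  95  92  82  69  81 105 118 125 140 160 153]
 [165 150 138 136 122  93  98 134 150 155 162 166 154]
 [173 169 165 160 143 103 109 148 170 174 172 169 155]
 [171 167 164 157 134  96 100 139 164 175 175 170 155]
 [157 147 138 127 108  84  79 110 146 167 174 170 156]
 [125 110 102  94  88  77  67  82 116 148 165 168 155]
 [ 97  86  85  84  86  77  69  66  83 115 147 158 155]
 [ 87  84  83  84  87  80  70  64  66  82 114 138 147]]
side cols 246-259, rows 140-148
[[147 165 184 187 210 227 222 220 221 223 223 224 225 156]
 [221 223 224 225 227 230 228 228 228 228 228 228 227 158]
 [228 229 229 228 204 154 161 219 228 228 228 228 228 159]
 [229 229 229 228 225 169 105 153 167 167 167 219 228 159]
 [229 230 209 158 125  95  77 108 138 143 210 226 229 159]
 [230 230 227 191 212 220 165 100 203 223 228 229 229 158]
 [230 230 231 226 229 230 201 149 205 220 208 204 192 133]
 [230 223 210 204 204 192 168 158 167 173 169 168 163 120]
 [172 176 170 168 165 162 157 155 160 162 164 162 161 112]]
```

The cross reads (177.4,173.65) in the top view and (252.3,143.95) in the side view. Both are within about half a millimetre of target. I'll relieve the lag, release, and go to the bar key.

```bash
python3 -m handwheel '[[0.01,0.0008,0.0012,0,0,0,0],[0.01,0,0,0,0,0,0],[0.025,0,0,0,0,0,0],[0.04,0,0,0,0,0,0],[0.06,0,0,0,0,0,0],[0.06,0,0,0,0,0,0],[0.06,0,0,-0.03,0,0,0],[0.06,0,0,-0.04,0,0,0],[0,0,-0.02,-0.05,0,0,0],[0,0.004,-0.055,-0.02,0,0,0],[0,0.005,-0.055,0,0,0,0],[0,0.005,-0.055,0,0,0,0]]' 20; python3 -m handwheel '[[0,0.005,-0.055,0,0,0,0],[0,0.005,-0.055,0,0,0,0],[0,0.005,-0.055,0,0,0,0],[0,0.005,-0.055,0,0,0,0],[0,0.005,-0.055,0,0,0,0],[0,0.004,-0.02,0.02,0,0,0],[0,0,0,0.04,0,0,0],[0,0,0,0,0,0,0]]'
python3 - <<'E'
from h import *
np.set_printoptions(precision=4,suppress=True,linewidth=200)
im,_=snap('side','side12'); t,_=snap('top','top12')
print(cv2.cvtColor(t,6)[171:179,172:185])
print(cv2.cvtColor(im,6)[140:149,246:260])
E
```

```text
time: 27.9
position: [0.53, 0.0187, 0.2147]
tool_rot: [-0.001, 3.14, 0.001]
ft_force: [1.5, 0.4, -0.1]
grip_width: 0.32
grip_force: 0.0
time: 28.9
position: [0.499, -0.2736, 0.1515]
tool_rot: [-0.001, -3.136, -0.003]
ft_force: [-0.0, 0.8, 1.0]
grip_width: 0.005
grip_force: 0.0
[[ 85  85  83  83  97 113 124 132 135 137 139 139 133]
 [ 95  82  75  72  77  91 111 134 142 145 150 153 146]
 [116  87  71  65  62  68  92 114 125 128 144 157 151]
 [145 115  96  89  83  69  80 103 115 123 142 156 153]
 [163 146 138 135 120  90  97 130 149 152 158 160 150]
 [171 166 164 161 144 108 116 153 168 170 171 167 151]
 [174 173 172 171 153 116 125 160 173 173 172 166 151]
 [174 174 173 171 156 128 135 162 173 174 173 168 153]]
[[ 76  75  74  74  74  73  65  60  56  58 109 167 228 166]
 [ 76  75  73  75  73  72  66  59  56 106 217 233 237 168]
 [ 75  74  75  74  73  72  65  61 145 222 237 239 238 171]
 [ 76  75  76  75  73  72  64  60 130 170 179 231 238 170]
 [ 75  75  75  73  73  71  66  60 136 153 223 238 239 170]
 [ 75  75  75  74  73  72  65  61 198 230 238 239 239 170]
 [ 76  75  74  74  73  72  65  60 201 228 222 218 205 139]
 [ 75  75  75  74  75  73  65  61 159 184 183 179 175 129]
 [ 77  75  76  75  74  72  65  60 148 172 176 172 172 119]]
```

The tray did not move on release. Next I'll press the bar key.

```bash
python3 -m handwheel '[[0,-0.001,-0.009,0.04,0,0,0],[0,0,0,0.025,0,0,0],[0,0,0,0,0,0,0],[0,0,0,0,0,0,0]]'
```

```text
time: 29.5
position: [0.5038, -0.284, 0.0913]
tool_rot: [-0.002, 3.139, -0.001]
ft_force: [-0.3, -0.9, 0.4]
grip_width: 0.003
grip_force: 0.0
```

```bash
python3 -m handwheel '[[0,0.003,-0.0007,0.008,0,0,0],[0,0,0,0.008,0,0,0],[0,0,0,0.002,0,0,0],[0,0,0,0.001,0,0,0],[0,0,0,0,0,0,0]]'|grep -E 'pos|ft_'; python3 -m handwheel '[[0,0,0,0.001,0,0,0],[0,0,0,0.001,0,0,0],[0,0,0,0,0,0,0]]'|grep -E 'pos|ft_';python3 -m handwheel '[[0,0,0,0.001,0,0,0],[0,0,0,0.001,0,0,0],[0,0,0,0,0,0,0]]'|grep -E 'pos|ft_';python3 -m handwheel '[[0,0,0,0.001,0,0,0],[0,0,0,0.001,0,0,0],[0,0,0,0,0,0,0]]'|grep -E 'pos|ft_'
```

```text
position: [0.4991, -0.2843, 0.0703]
ft_force: [-0.7, 0.8, 1.9]
position: [0.4994, -0.2844, 0.0683]
ft_force: [-1.0, 0.8, 3.0]
position: [0.4993, -0.2844, 0.0663]
ft_force: [-0.9, 0.6, 4.4]
position: [0.4994, -0.2844, 0.0643]
ft_force: [-1.7, 0.8, 4.4]
```

```bash
python3 -m handwheel '[[0,0,0,0.0008,0,0,0],[0,0,0,0,0,0,0]]'|grep -E 'pos|ft_'; python3 -m handwheel '[[0,0,0,0.0007,0,0,0],[0,0,0,0,0,0,0]]'|grep -E 'pos|ft_';python3 -m handwheel '[[0,0,0,0.0006,0,0,0],[0,0,0,0,0,0,0]]'|grep -E 'pos|ft_'
```

```text
position: [0.4994, -0.2844, 0.0635]
ft_force: [-1.9, 1.3, 6.4]
position: [0.4993, -0.2844, 0.0631]
ft_force: [-2.8, 1.6, 7.6]
position: [0.4994, -0.2844, 0.063]
ft_force: [-3.0, 2.7, 10.4]
```

Bottomed out. I'll hold, release, rise clear and take a final look.

```bash
python3 -m handwheel '[[0,0,0,0.0001,0,0,0],[0,0,0,0,0,0,0],[0,0,0,0,0,0,0],[0,0,0,0,0,0,0],[0,0,0,0,0,0,0]]' | grep -E 'time|pos|ft_'; python3 -m handwheel '[[0,0,0,-0.005,0,0,0],[0,0,0,-0.01,0,0,0],[0,0,0,-0.05,0,0,0],[0,0,0.02,-0.05,0,0,0],[0,0,0.06,-0.03,0,0,0],[0,0,0.06,0,0,0,0],[0,0,0.06,0,0,0,0],[0,0,0.03,0,0,0,0],[0,0,0,0,0,0,0],[0,0,0,0,0,0,0]]'
python3 - <<'E'
from h import *
im,_=snap('side','side13'); t,_=snap('top','top13')
cv2.imwrite('pics/v13.png',np.hstack([cv2.resize(t[130:280,110:430],(400,190)).copy(),cv2.resize(im[100:350,170:350],(400,190))]) if 0 else np.vstack([cv2.resize(t[130:265,120:420],(600,270)),cv2.resize(im[100:245,150:420],(600,322))]))
E
```

```text
time: 32.62
position: [0.4994, -0.2845, 0.063]
ft_force: [-3.5, 2.2, 11.2]
time: 33.88
position: [0.4992, -0.0596, 0.205]
tool_rot: [0.001, 3.141, -0.001]
ft_force: [-0.4, -0.9, -0.6]
grip_width: 0.003
grip_force: 0.0
```

View pics/v13.png

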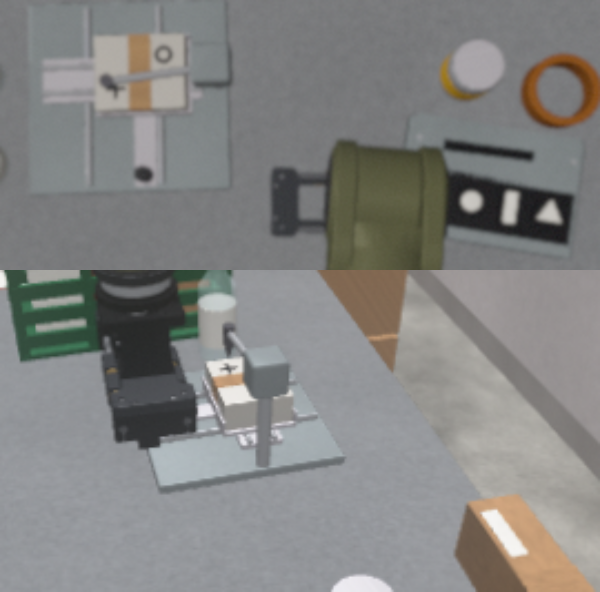

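The final view shows the cross under the pointer at about (228,367) in the lower crop. The visible keys are up, and the arm is clear of everything.

```bash
python3 -c "
from bench import ctrl
print(ctrl.close_job())"
```

```text
the job is handed in; nothing more can be done
None
```

I handed the job in at about 34 s: the round, square and bar keys were pressed in that order, with the ring and then the cross under the pointer to within about 1–2 mm by the cameras, and the tray was left on the cross; the hand-in returned no verdict.

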